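# Hang up the headphones and hold the amplifier cover open

### The job

I need to look inside the amplifier, but the headphones are standing on its hinged cover. First hang the headphones by their padded strap over the horizontal bar of the wooden-footed stand and let go of them; then lift the cover by its handle and hold it open at 40 degrees. The cover falls shut by itself, so finish while still holding it there, and leave the transformer, valve and carton where they are.

Things in the scene. Friction and masses are not known exactly. Their poses are not given: they have to be found in the camera images.
- headphones: Headphones (0.28 kg) upright on their 2 black cups on the closed cover. Origin: middle of the underside; y from cup to cup, x fore-aft, z up. 170 mm wide (y), 166 high; cups 60 (x) x 35 x 80 mm, 100 mm gap. Over the top a steel bow 20 mm wide (x), 6 thick, flat crown 70 mm long (y); 36 mm under it a separate padded strap 36 mm wide (x), 6 thick, flat for 40 mm, then sloping down to both sides
- bow_top (a point): middle of the crown of the steel bow (mid thickness), 163 mm above the headphones' origin, same axes; a good place to grasp, across the 20 mm width, from above
- strap_under (a point): underside of the middle of the headphones' strap, 118 mm above their origin, same axes: this rests on the bar when they are hung up
- stand: Fixed stand, left or right of the amplifier: level steel bar, 14 mm diameter, axis 158 mm above the bench, its free near end 87 mm to -x of the origin, its far end on an upright post (20 mm diameter, at x = +100 mm) with a wooden foot 110 x 120 x 12 mm under the post. Origin on the bench under the bar; x runs along the bar from free end to post, z up
- bar_mid (a point): top of the bar above the stand's origin, 165 mm above the bench, same axes as the stand
- amp: Fixed grey amplifier chassis, 210 mm deep (x) by 260 mm wide (y) by 80 mm high, front panel with knobs on the -x side (towards the robot). Origin: centre of its underside on the bench. Its open top is closed by a hinged cover
- cover (a joint): opening angle of the cover in rad: 0 closed, grows as the front edge is lifted, stop at 1.4; 40 degrees is 0.698. It falls shut when let go (no spring, hardly any friction); about 3 N at the handle lifts it
- cover_handle (a point): middle of the cover's bar handle: round steel bar of 12 mm diameter, 110 mm long along the amplifier's y, its axis 38 mm above the cover's upper side, on two end posts; it lies 30 mm in from the cover's front edge, 180 mm towards the robot from the hinge line and 42 mm above it when closed
- cover_hinge (a point): middle of the hinge line, which runs along the amplifier's y on the far top edge (x = 105 mm, z = 80.5 mm in the amplifier's frame). The cover is a slotted grey plate, 210 by 260 mm, 4 mm thick, about 0.45 kg, lying on the chassis; the axes of this point turn with the cover
- transformer: bystander: heavy transformer, 75 by 85 by 65 mm, on the other side of the amplifier from the stand; origin at the centre of its underside
- valve: bystander: glass valve standing upright, 48 mm diameter, 102 mm high, beyond the amplifier; origin at the centre of its underside
- carton: bystander: small cardboard carton 55 by 55 by 115 mm high, beyond the amplifier; origin at the centre of its underside

How it is judged (in metres and radians):
On the way:
1. the headphones hang by their strap on the bar, let go, at rest, with the cover still closed (contact force between headphones and stand above 0.8 N and contact force between headphones and the fingers below 0.05 N and height (world z) of strap_under between 0.155 and 0.18 m and y of strap_under in the frame of stand between -0.04 and 0.04 m and linear speed of headphones below 0.1 m/s and value of joint cover below 0.1 rad), for 0.3 s.
At the end, for the whole second after the job is handed in: Cover still, open 34 to 46 degrees, carried by the fingers alone, nothing propping it; headphones hang untouched and at rest on the bar by the strap (underside 155 to 180 mm high, middle within 40 mm of the bar sideways, tilted under 20 degrees); the robot keeps holding (value of joint cover between 0.593 and 0.803 rad and velocity of joint cover between -0.1 and 0.1 rad/s and contact force between cover and the fingers above 0.5 N and contact force between cover and headphones below 0.05 N and contact force between cover and transformer below 0.05 N and contact force between cover and valve below 0.05 N and contact force between cover and carton below 0.05 N and contact force between headphones and stand above 0.8 N and contact force between headphones and the arm below 0.05 N and contact force between headphones and the fingers below 0.05 N and height (world z) of strap_under between 0.155 and 0.18 m and y of strap_under in the frame of stand between -0.04 and 0.04 m and angle between headphones's own z axis and vertical below 0.35 rad and linear speed of headphones below 0.1 m/s); the arm keeps its last pose, push and grip.
It fails at once if the cover is lifted while the headphones stand on it (value of joint cover above 0.15 rad and contact force between cover and headphones above 0.1 N).
It fails at once if a bystander is shifted by more than 30 mm or knocked over (distance of any of transformer, valve, carton from where it was at the start of the episode above 0.03 m or angle between any of valve, carton's own z axis and vertical above 0.5 rad).
It also fails if it takes over 48 s, if anything falls off the work surface, if the arm or the gripper's body presses on something with over 40 N, if the wrist force passes 120 N, or if a joint passes its speed limit or range.

### The arm

A 6-joint arm with a two-finger parallel gripper is mounted at the origin on the work surface. World frame = base frame: x ahead of the robot, y to its left, z up, the work surface at z = 0. Lengths are in m, angles in degrees, forces in N, time in s.
With the tool pointing down it reaches from about 0.375 to 0.9 m from the base axis. Payload 3.1 kg.
Tool frame: the origin (TCP) lies midway between the tips of the shut fingers; the grasp point (between the pads) lies 19 mm behind it; z points along the fingers, y is the direction in which the jaws open and shut (so a half turn about z gives the same grasp; the last joint's range is limited). The gripper opens to 87 mm and grips with 3 to 60 N. Pads are 19 mm wide; open, the fingers measure 117 mm over their backs; the gripper's body (75 mm by 190 mm) begins 51 mm behind the grasp point.
Start: joints at [-10.227, 30.224, 82.088, -0, 67.689, -10.227], TCP at [0.625, 0, 0.223] pointing down, gripper open.
Joint ranges: [-176.69, 176.69], [-43.24, 126.21], [12.49, 139.97], [-82, 262], [0, 151.66], [-163.58, 163.58]. Speed limits (degrees/s): [159.86, 159.86, 180, 180, 180, 180].

### API

Orientations are given as a 3x3 rotation matrix whose columns are the frame's x, y, z axes.
In Python, from rig import bot, capture, get_calibration gives the robot as it stands.
- The arm moves only by the tool play_rows, never from a script. Its arguments are lists of equal length, an entry for each row: "fingers": the closure in counts, from 0 (fully open) to 255 (shut); "linear": the shift along the tool's x, y, z in mm, a list of three; "rot": the turn, a rotation vector about the tool's x, y, z in degrees, a list of three. A call has 1 to 20 rows; each row is the pose to reach, as a shift and turn from the pose commanded when the call began, along the tool's axes at that moment; what a row does not reach only later rows make up. A row lasts 1/10 s, in which the tool goes at most 50 mm and 8.59 degrees, less where a joint would pass 70% of its speed; a pose out of reach is approached as far as the arm can. A call with a gripper value outside its range is refused whole. The fingers move at their own pace and stop on an object; the grip force is fixed at half the most. Time passes only in rows, so rows that repeat a pose let the fingers close. It gives the time, the measured TCP pose, the force and the opening at its end, in the units of the state.
- bot.read_state(): the state, without advancing time (a new reading comes with each control period).
- capture(name): name is "scene" or "side" or "wrist"; returns the picture (400x640x3 uint8, red, green, blue); there is no depth.
- get_calibration(name): a dict with "vfov" (degrees; the focal length in pixels is half the picture's height over the tangent of half this angle, whatever the lens; pixels are square), "cx", "cy" (the principal point, pixels), "camera_from_world" (4x4, takes a point from world to camera coordinates). Camera axes: x right, y down, z forward; pixel columns grow to the right and rows downward; lengths in m; the calibration is good to about 2 mm. A picture is of the moment at which its call begins: read the wrist's pose just before it. get_calibration takes no time and is no camera call; for the wrist camera it gives the pose at the moment of the call.
- bot.hand_in(): hands the job in, once; it reports no verdict.
The state is a dict: "time_s": time; "joint_positions": joint angles; "qvel": joint speeds; "tau": joint torques, N m; "position": TCP position; "tcp_rot": TCP orientation; "force": force on the tool from outside, world axes, zero at the start; "moment": the same for the moment, N m; "opening": opening from 0.0 (shut) to 1.0 (fully open).
Only numpy, scipy, OpenCV 4.12 (cv2) and the standard library are available. Lean on these libraries where they do the work, as an engineer would, in place of code of your own. Each camera call takes 0.05 s, during which the arm holds its last target.

## Working session

There is one attempt and no reset: what is moved stays moved. The work goes in short steps, Python scripts to look and compute and a tool call to move; the robot and the scene stay as the last step left them, time stands still between calls to the robot, and variables do not carry over. Pictures are saved under pics/ and viewed, and the job is handed in when it is done.

Besides the shell and the picture viewer there is one more tool, called after "Call:" in YAML: its name, and indented under it one key for each argument. play_rows: Moves the arm, as the interface text tells. Its arguments: {"type":"object","properties":{"fingers":{"type":"array"},"linear":{"type":"array"},"rot":{"type":"array"}},"required":["fingers","linear","rot"]}

```bash
ls; mkdir -p pics; python3 - <<'E'
from rig import bot,capture,get_calibration
import cv2
s=bot.read_state();print(s)
for n in ["scene","side","wrist"]:
    c=get_calibration(n);print(n,c)
    cv2.imwrite(f"pics/{n}0.png",capture(n)[:,:,::-1])
E
```

```text
pics
{'time_s': 0.0, 'joint_positions': array([-1.02273487e+01,  3.02768756e+01,  8.21556927e+01,  9.62280733e-04,
        6.76875317e+01, -1.02292056e+01]), 'qvel': array([ 0.01509468,  0.10899862,  0.02017188, -0.12441135, -0.01864845,
       -0.06014687]), 'tau': array([-5.45745443e-04, -4.40045428e+01, -1.76593530e+01,  6.32597599e-02,
        5.83207863e-02, -1.53719384e-04]), 'position': array([6.24284899e-01, 1.62737830e-04, 2.21597881e-01]), 'tcp_rot': array([[-2.56169391e-05,  9.99997878e-01, -2.06007518e-03],
       [ 9.99999925e-01,  2.64152098e-05,  3.87469618e-04],
       [ 3.87523213e-04, -2.06006509e-03, -9.99997803e-01]]), 'force': array([-0.78260342, -0.72967886,  0.86882211]), 'moment': array([0.02137162, 0.03891629, 0.05000438]), 'opening': 1.0006624580096195}
scene {'vfov': 51.16506444253808, 'cx': 318.77481824288003, 'cy': 200.89652386169598, 'camera_from_world': array([[ 0.86001765,  0.51023215, -0.00572648, -0.52970128],
       [ 0.40550328, -0.69021892, -0.5993037 , -0.10656811],
       [-0.30973654,  0.51308966, -0.80050127,  1.37138362],
       [ 0.        ,  0.        ,  0.        ,  1.        ]])}
side {'vfov': 53.861784092058244, 'cx': 320.3565490891776, 'cy': 198.55592374425436, 'camera_from_world': array([[ 0.96144789, -0.27481211, -0.00981094, -0.59390264],
       [-0.16565412, -0.55033624, -0.81834512,  0.24832301],
       [ 0.21949183,  0.78842142, -0.57464337,  0.83737138],
       [ 0.        ,  0.        ,  0.        ,  1.        ]])}
wrist {'vfov': 67.87197756795344, 'cx': 323.16246229799214, 'cy': 202.9553806696081, 'camera_from_world': array([[ 9.99997931e-01,  3.62725543e-04, -2.00165764e-03,
        -6.24699865e-01],
       [ 8.94558006e-04, -9.62139537e-01,  2.72555885e-01,
        -3.23403466e-02],
       [-1.82701098e-03, -2.72557111e-01, -9.62137871e-01,
         3.89961077e-01],
       [ 0.00000000e+00,  0.00000000e+00,  0.00000000e+00,
         1.00000000e+00]])}
```

View pics/scene0.png

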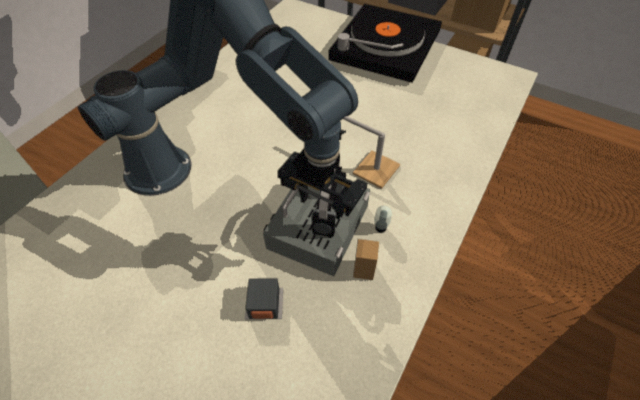

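View pics/side0.png

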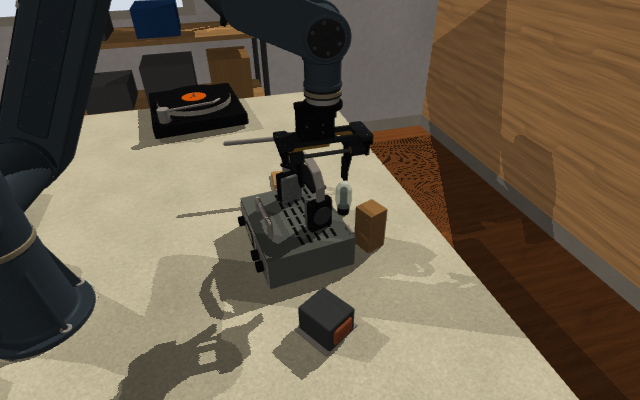

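View pics/wrist0.png

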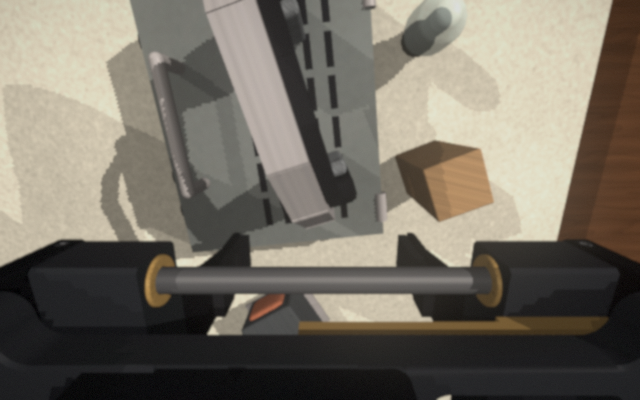

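Call:
play_rows:
  fingers: [0,0,0,0,0]
  linear:
    - [0,0,-40]
    - [0,0,-80]
    - [-20,0,-120]
    - [-50,0,-150]
    - [-50,0,-150]
  rot:
    - [0,0,0]
    - [0,0,0]
    - [0,0,0]
    - [0,0,0]
    - [0,0,0]

```text
time_s: 0.65
position: [0.6275, -0.0536, 0.378]
tcp_rot: [[0.003, 1.0, 0.011], [1.0, -0.003, -0.005], [-0.005, 0.011, -1.0]]
force: [-0.3, 0.1, -0.3]
opening: 0.998
```

```bash
cat > cap.py <<'E'
from rig import bot,capture,get_calibration
import cv2,sys,pickle,numpy as np
tag=sys.argv[1]
for n in sys.argv[2:]:
    s=bot.read_state();c=get_calibration(n);im=capture(n)
    cv2.imwrite(f"pics/{n}{tag}.png",im[:,:,::-1]);pickle.dump((c,s),open(f"pics/{n}{tag}.pkl","wb"))
print(s['time_s'],s['position'].round(4),s['tcp_rot'].round(3).tolist(),s['force'].round(2),s['opening'])
E
python3 cap.py 1 wrist scene side
```

```text
0.75 [ 0.6248 -0.0503  0.3727] [[0.001, 1.0, 0.0], [1.0, -0.001, 0.0], [0.0, 0.0, -1.0]] [-0.23  0.32 -0.62] 1.000854764276289
```

View pics/wrist1.png

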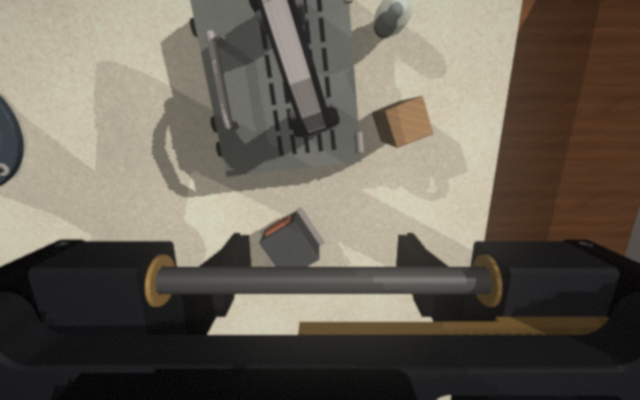

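View pics/scene1.png

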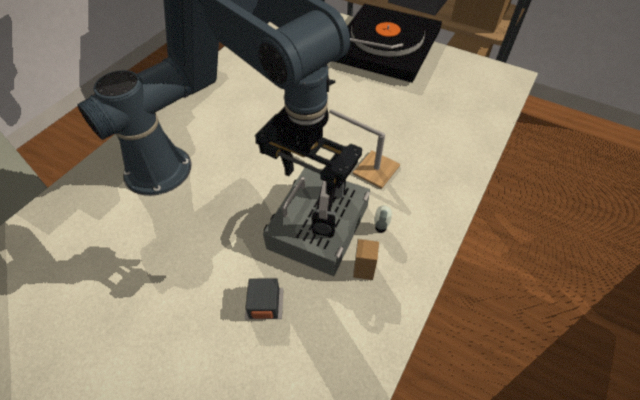

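View pics/side1.png

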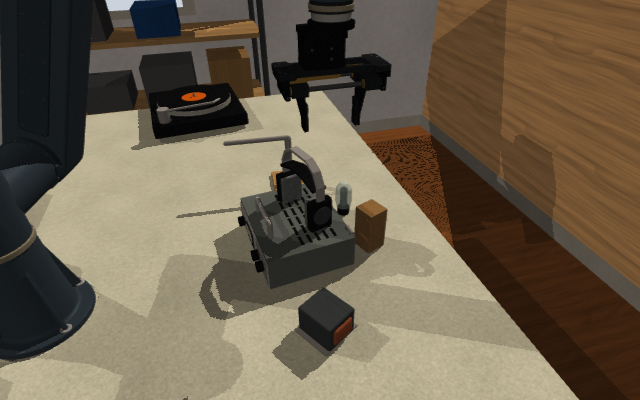

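Call:
play_rows:
  fingers: [0,0,0,0,0]
  linear:
    - [35,0,-15]
    - [70,0,-30]
    - [100,0,-40]
    - [120,0,-50]
    - [120,0,-50]
  rot:
    - [0,0,0]
    - [0,0,0]
    - [0,0,0]
    - [0,0,0]
    - [0,0,0]

```text
time_s: 1.3
position: [0.6244, 0.0739, 0.422]
tcp_rot: [[-0.005, 1.0, -0.001], [1.0, 0.005, 0.001], [0.001, -0.001, -1.0]]
force: [-0.3, -0.3, 0.5]
opening: 1.0
```

```bash
python3 cap.py 2 wrist scene
```

```text
1.35 [0.6243 0.0721 0.4211] [[-0.004, 1.0, -0.002], [1.0, 0.004, 0.0], [0.0, -0.002, -1.0]] [-0.07  0.46  0.06] 1.0018844567430694
```

View pics/wrist2.png

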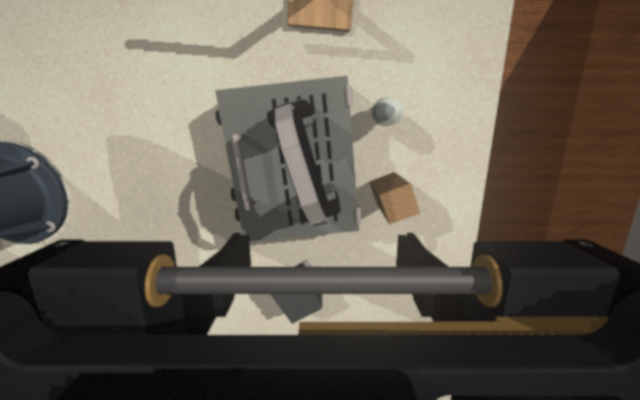

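```bash
python3 - <<'E'
import cv2
def z(f,x0,y0,x1,y1,k,o): cv2.imwrite(o,cv2.resize(cv2.imread(f)[y0:y1,x0:x1],None,fx=k,fy=k,interpolation=cv2.INTER_CUBIC))
z("pics/wrist2.png",200,60,400,250,4*.75,"pics/z1.png")
z("pics/side1.png",215,120,365,280,3.7,"pics/z2.png")
z("pics/scene2.png",250,80,410,230,4,"pics/z3.png")
E
```

```text
(no output)
```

View pics/z1.png

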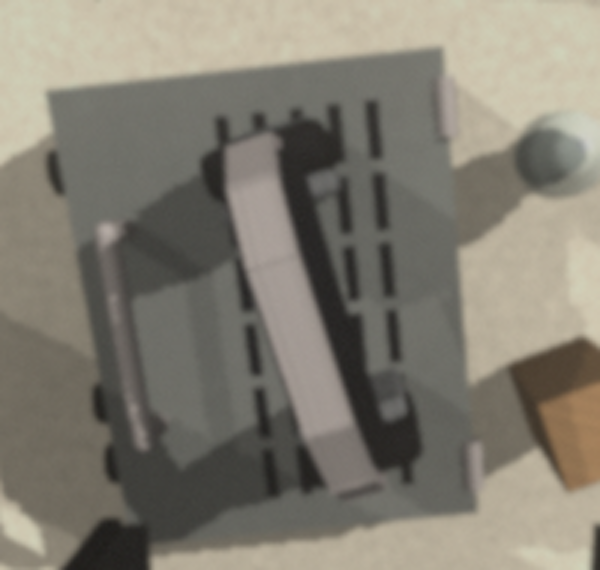

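View pics/z2.png

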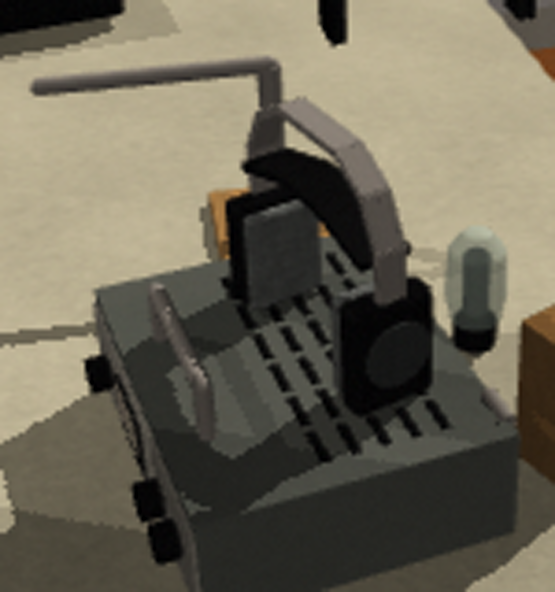

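View pics/z3.png

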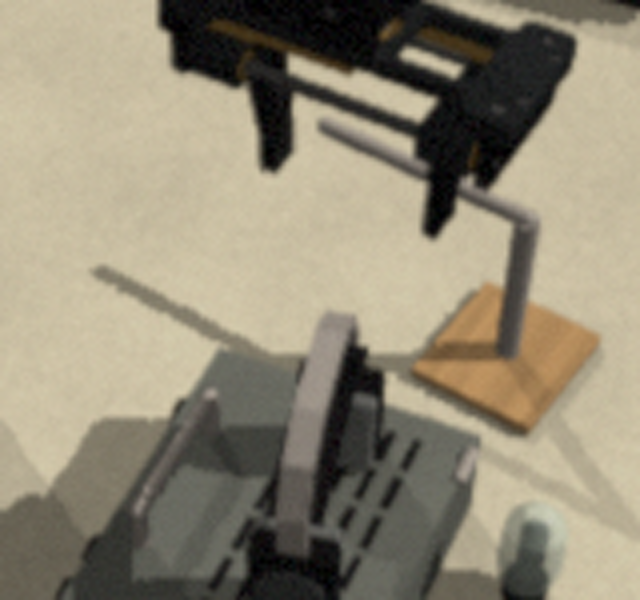

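```bash
cat > geo.py <<'E'
import numpy as np,pickle
def ray(c,u,v):
    f=200/np.tan(np.radians(c['vfov']/2)); T=c['camera_from_world'];R=T[:3,:3];o=-R.T@T[:3,3]
    return o,R.T@np.array([(u-c['cx'])/f,(v-c['cy'])/f,1])
def onz(c,p,z):
    o,d=ray(c,*p);return (o+d*(z-o[2])/d[2]).round(4)
def tri(ca,pa,cb,pb):
    o1,d1=ray(ca,*pa);o2,d2=ray(cb,*pb)
    A=np.c_[d1,-d2];t=np.linalg.lstsq(A,o2-o1,rcond=None)[0]
    a=o1+d1*t[0];b=o2+d2*t[1];return ((a+b)/2).round(4),np.linalg.norm(a-b).round(4)
def ld(n): return pickle.load(open(f"pics/{n}.pkl","rb"))[0]
E
python3 - <<'E'
from geo import *
w=ld("wrist2");s=ld("side1");sc=ld("scene2")
Z=lambda x,y,k,x0,y0:(x/k+x0,y/k+y0)
W=lambda x,y:Z(x,y,3,200,60);S=lambda x,y:Z(x,y,3.7,215,120);C=lambda x,y:Z(x,y,4,250,80)
for p in [(38,87),(270,67)]: print('bar side',onz(s,S(*p),.158))
for p in [(325,127),(532,222)]: print('bar scene',onz(sc,C(*p),.158))
print(tri(s,S(38,87),sc,C(325,127)),tri(s,S(270,67),sc,C(532,222)))
for p in [(245,272),(290,258),(305,440),(350,428)]: print('crown',onz(w,W(*p),.2505))
for p in [(50,92),(442,48),(475,510),(132,545)]: print('cover',onz(w,W(*p),.0845))
for p in [(108,232),(142,445)]: print('handle w',onz(w,W(*p),.1225))
for p in [(158,290),(205,390)]: print('handle s',onz(s,S(*p),.1225))
for p in [(298,100),(345,145),(380,160),(352,157)]: print('crown side',onz(s,S(*p),.2505))
print('foot',[onz(sc,C(*p),.012) for p in [(488,285),(600,342),(525,430),(413,368)]])
E
```

```text
bar side [0.4402 0.3726 0.158 ]
bar side [0.621  0.3534 0.158 ]
bar scene [0.4427 0.3696 0.158 ]
bar scene [0.6262 0.3561 0.158 ]
(array([0.441 , 0.3717, 0.1573]), np.float64(0.0026)) (array([0.6234, 0.3628, 0.1524]), np.float64(0.0021))
crown [0.5788 0.1151 0.2505]
crown [0.5955 0.1202 0.2505]
crown [0.6    0.0505 0.2505]
crown [0.6175 0.0554 0.2505]
cover [0.4563 0.1912 0.0845]
cover [0.6616 0.2137 0.0845]
cover [ 0.6883 -0.0416  0.0845]
cover [ 0.4822 -0.0653  0.0845]
handle w [0.4924 0.1216 0.1225]
handle w [0.5024 0.0093 0.1225]
handle s [0.493  0.1215 0.1225]
handle s [0.5045 0.0077 0.1225]
crown side [0.5939 0.118  0.2505]
crown side [0.6078 0.0537 0.2505]
crown side [0.623  0.0304 0.2505]
crown side [0.6082 0.0386 0.2505]
foot [array([0.5769, 0.4144, 0.012 ]), array([0.6835, 0.4033, 0.012 ]), array([0.6706, 0.2897, 0.012 ]), array([0.5656, 0.3019, 0.012 ])]
```

Call:
play_rows:
  fingers: [0,0,0,0,0,0]
  linear:
    - [5,-9,30]
    - [10,-18,60]
    - [15,-27,90]
    - [15,-27,120]
    - [15,-27,130]
    - [15,-27,130]
  rot:
    - [0,0,-6]
    - [0,0,-12]
    - [0,0,-18]
    - [0,0,-18]
    - [0,0,-18]
    - [0,0,-18]

```text
time_s: 2.0
position: [0.5967, 0.0842, 0.29]
tcp_rot: [[-0.308, 0.951, -0.006], [0.951, 0.308, -0.0], [0.002, -0.005, -1.0]]
force: [0.7, -0.1, -0.5]
opening: 1.004
```

```bash
python3 cap.py 3 wrist side
```

```text
2.05 [0.598  0.0842 0.2919] [[-0.308, 0.951, -0.002], [0.951, 0.308, -0.0], [0.0, -0.002, -1.0]] [0.16 0.48 0.76] 0.9955421157246898
```

View pics/wrist3.png

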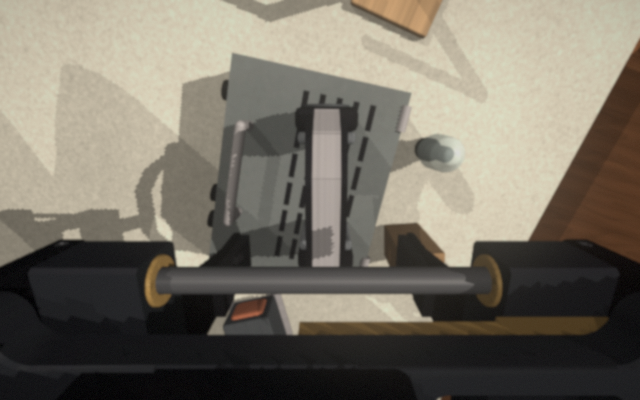

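View pics/side3.png

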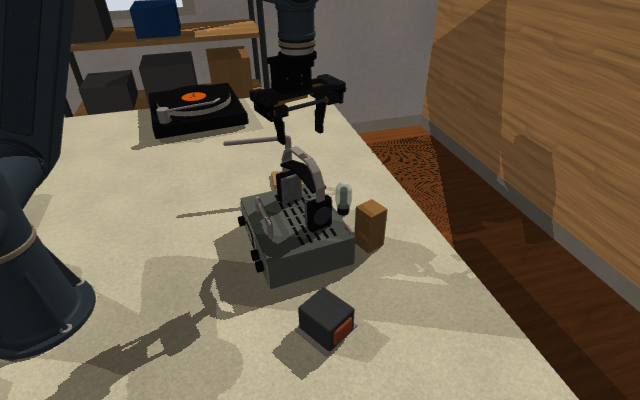

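Call:
play_rows:
  fingers: [0,0,0,0,90,180,255,255,255,255,255,255]
  linear:
    - [0,0,25]
    - [0,0,48]
    - [0,0,62]
    - [0,0,62]
    - [0,0,62]
    - [0,0,62]
    - [0,0,62]
    - [0,0,62]
    - [0,0,62]
    - [0,0,62]
    - [0,0,62]
    - [0,0,62]
  rot:
    - [0,0,0]
    - [0,0,0]
    - [0,0,0]
    - [0,0,0]
    - [0,0,0]
    - [0,0,0]
    - [0,0,0]
    - [0,0,0]
    - [0,0,0]
    - [0,0,0]
    - [0,0,0]
    - [0,0,0]

```text
time_s: 3.3
position: [0.5979, 0.0851, 0.2305]
tcp_rot: [[-0.309, 0.951, -0.0], [0.951, 0.309, 0.0], [0.0, -0.0, -1.0]]
force: [0.3, 0.5, -0.9]
opening: 0.357
```

```bash
python3 cap.py 4 wrist side
```

```text
3.35 [0.598  0.085  0.2305] [[-0.309, 0.951, -0.0], [0.951, 0.309, 0.0], [0.0, -0.0, -1.0]] [-0.07 -0.03 -0.35] 0.3121913847641069
```

View pics/wrist4.png

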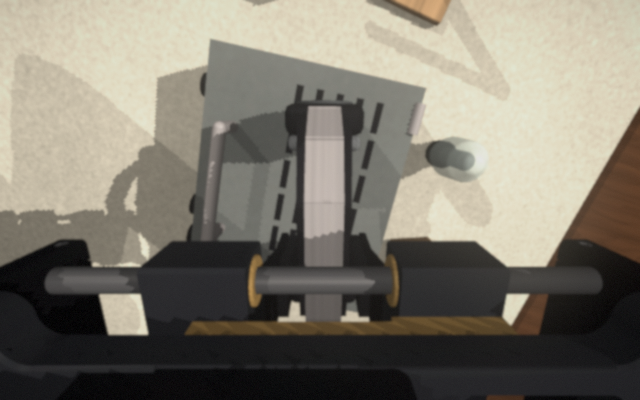

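View pics/side4.png

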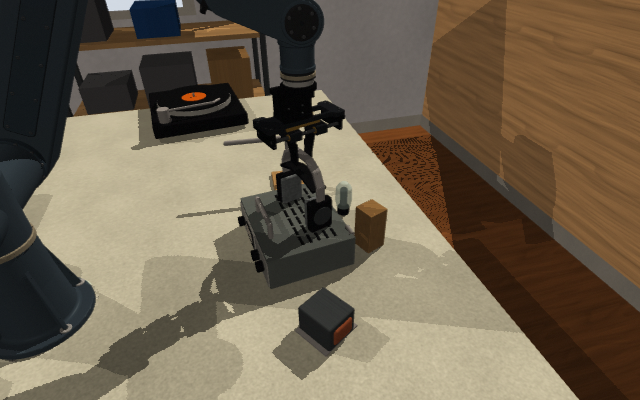

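Call:
play_rows:
  fingers: [255,255,255,255,255,255,255,255,255,255,255,255,255,255]
  linear:
    - [0,0,0]
    - [0,0,0]
    - [0,0,0]
    - [0,0,0]
    - [0,0,0]
    - [0,0,-5]
    - [0,0,-15]
    - [0,0,-30]
    - [0,0,-45]
    - [0,0,-60]
    - [0,0,-75]
    - [0,0,-90]
    - [0,0,-105]
    - [0,0,-110]
  rot:
    - [0,0,0]
    - [0,0,0]
    - [0,0,0]
    - [0,0,0]
    - [0,0,0]
    - [0,0,0]
    - [0,0,0]
    - [0,0,0]
    - [0,0,0]
    - [0,0,0]
    - [0,0,0]
    - [0,0,0]
    - [0,0,0]
    - [0,0,0]

```text
time_s: 4.8
position: [0.5988, 0.0851, 0.343]
tcp_rot: [[-0.309, 0.951, 0.004], [0.951, 0.309, -0.0], [-0.001, 0.004, -1.0]]
force: [0.5, 0.0, -2.0]
opening: 0.222
```

```bash
python3 cap.py 5 wrist side scene
```

```text
4.9 [0.5984 0.085  0.3418] [[-0.309, 0.951, 0.002], [0.951, 0.309, -0.0], [-0.001, 0.002, -1.0]] [ 0.15  0.46 -2.11] 0.22123661505880274
```

View pics/side5.png

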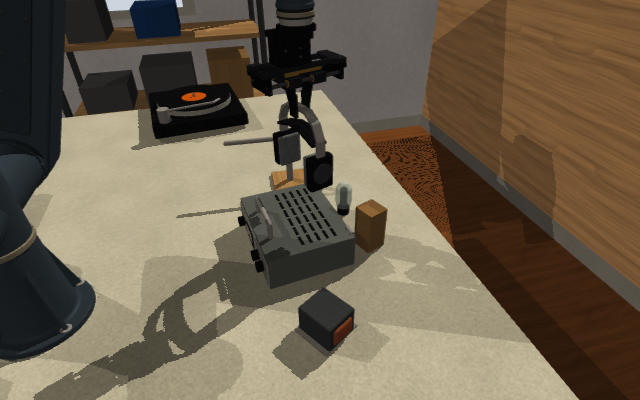

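View pics/wrist5.png

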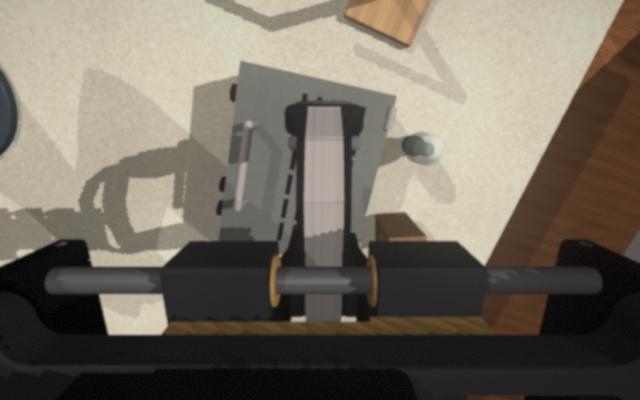

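View pics/scene5.png

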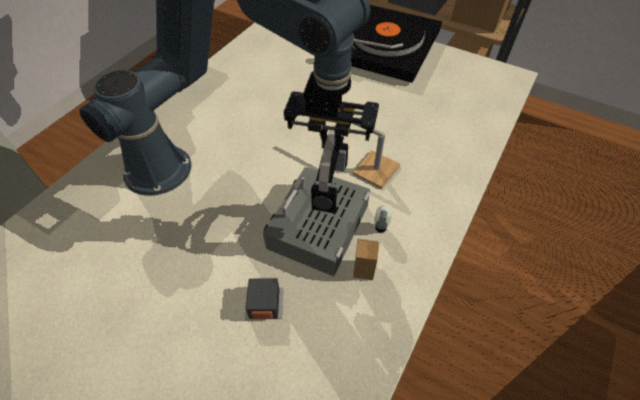

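Call:
play_rows:
  fingers: [255,255,255,255,255,255,255,255,255,255,255,255,255,255,255,255,255,255]
  linear:
    - [8,0,0]
    - [24,2,0]
    - [44,3,0]
    - [66,4,0]
    - [88,5,0]
    - [110,7,0]
    - [132,8,0]
    - [154,9,0]
    - [176,10,0]
    - [198,12,0]
    - [220,13,0]
    - [242,14,0]
    - [260,15,0]
    - [274,16,0]
    - [282,17,0]
    - [286,17,0]
    - [286,17,0]
    - [286,17,0]
  rot:
    - [0,0,0]
    - [0,0,2]
    - [0,0,4]
    - [0,0,6]
    - [0,0,8]
    - [0,0,10]
    - [0,0,12]
    - [0,0,14]
    - [0,0,16]
    - [0,0,18]
    - [0,0,20]
    - [0,0,21]
    - [0,0,22]
    - [0,0,23]
    - [0,0,23]
    - [0,0,23]
    - [0,0,23]
    - [0,0,23]

```text
time_s: 6.75
position: [0.5258, 0.3617, 0.3403]
tcp_rot: [[0.087, 0.996, -0.0], [0.996, -0.087, -0.001], [-0.001, -0.0, -1.0]]
force: [0.3, 0.2, -2.4]
opening: 0.223
```

```bash
python3 cap.py 6 wrist side scene
```

```text
6.85 [0.526  0.3616 0.3405] [[0.088, 0.996, -0.0], [0.996, -0.088, -0.0], [-0.0, 0.0, -1.0]] [ 1.36  0.16 -1.4 ] 0.2291885399312012
```

View pics/side6.png

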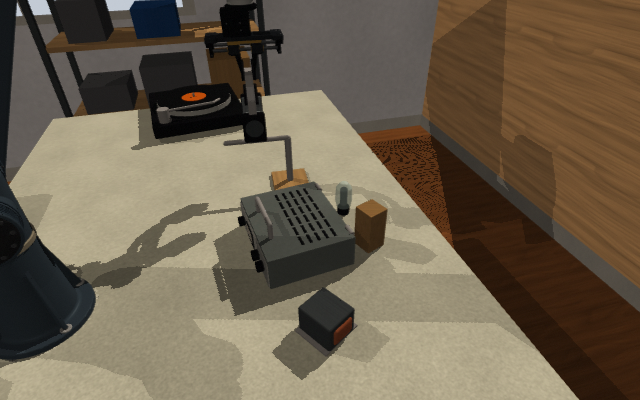

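View pics/wrist6.png

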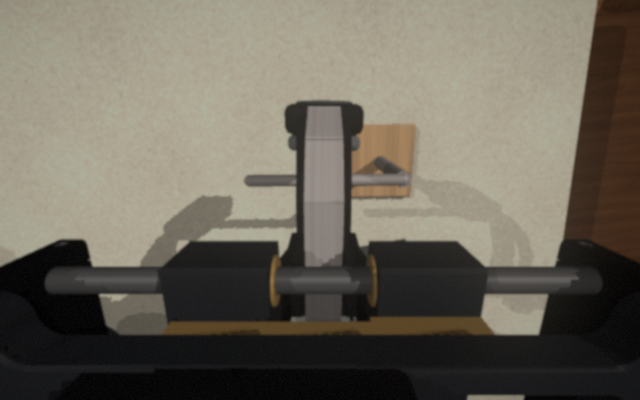

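View pics/scene6.png

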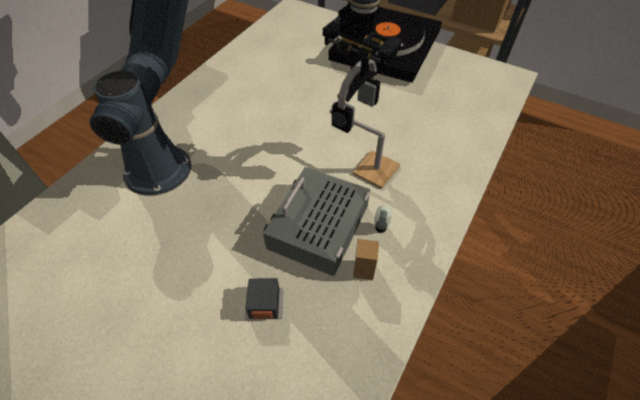

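```bash
python3 - <<'E'
from geo import *
w=ld("wrist6")
for p in [(246,181),(285,181),(365,180),(405,180)]: print(onz(w,p,.158))
for p in [(305,135),(344,135)]: print('crown/side far',onz(w,p,.36))
E
```

```text
[0.4365 0.3742 0.158 ]
[0.4822 0.3702 0.158 ]
[0.576  0.3632 0.158 ]
[0.6228 0.3591 0.158 ]
crown/side far [0.5241 0.4302 0.36  ]
crown/side far [0.5422 0.4286 0.36  ]
```

Call:
play_rows:
  fingers: [255,255,255,255,255,255,255,255,255,255,255,255]
  linear:
    - [3,0,5]
    - [3,0,18]
    - [3,0,33]
    - [3,0,48]
    - [3,0,63]
    - [3,0,78]
    - [3,0,93]
    - [3,0,108]
    - [3,0,120]
    - [3,0,130]
    - [3,0,138]
    - [3,0,138]
  rot:
    - [0,0,0]
    - [0,0,0]
    - [0,0,0]
    - [0,0,0]
    - [0,0,0]
    - [0,0,0]
    - [0,0,0]
    - [0,0,0]
    - [0,0,0]
    - [0,0,0]
    - [0,0,0]
    - [0,0,0]

```text
time_s: 8.1
position: [0.5253, 0.3649, 0.2011]
tcp_rot: [[0.087, 0.996, -0.002], [0.996, -0.087, -0.001], [-0.001, -0.002, -1.0]]
force: [-0.3, 0.8, -2.7]
opening: 0.218
```

```bash
python3 cap.py 7 wrist side scene
```

```text
8.2 [0.5263 0.3654 0.2028] [[0.087, 0.996, 0.001], [0.996, -0.087, 0.0], [0.0, 0.0, -1.0]] [ 0.86  0.7  -2.44] 0.2190002672859273
```

View pics/side7.png

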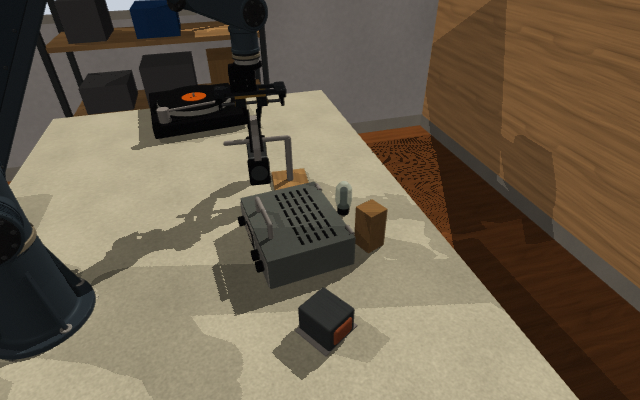

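View pics/scene7.png

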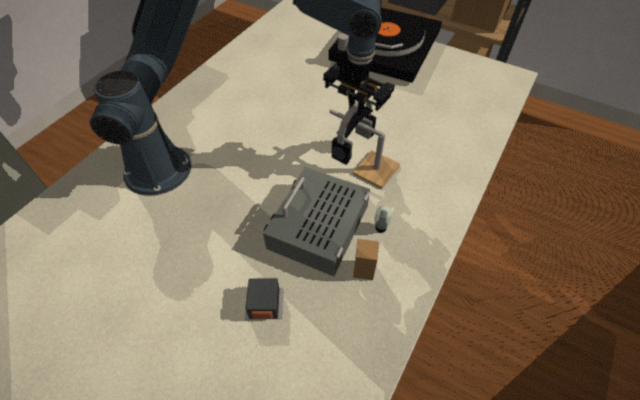

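Call:
play_rows:
  fingers: [255,255,255,255,255,255]
  linear:
    - [0,0,3]
    - [0,0,6]
    - [0,0,8]
    - [0,0,9]
    - [0,0,9]
    - [0,0,9]
  rot:
    - [0,0,0]
    - [0,0,0]
    - [0,0,0]
    - [0,0,0]
    - [0,0,0]
    - [0,0,0]

```text
time_s: 8.85
position: [0.5261, 0.3653, 0.1936]
tcp_rot: [[0.087, 0.996, 0.0], [0.996, -0.087, 0.0], [0.0, 0.0, -1.0]]
force: [-0.6, 0.0, -2.2]
opening: 0.227
```

Call:
play_rows:
  fingers: [255,255,255,255,255]
  linear:
    - [0,0,1]
    - [0,0,2]
    - [0,0,2]
    - [0,0,2]
    - [0,0,2]
  rot:
    - [0,0,0]
    - [0,0,0]
    - [0,0,0]
    - [0,0,0]
    - [0,0,0]

```text
time_s: 9.35
position: [0.5264, 0.3655, 0.1929]
tcp_rot: [[0.087, 0.996, 0.001], [0.996, -0.087, 0.001], [0.001, 0.001, -1.0]]
force: [-1.3, -1.5, 5.3]
opening: 0.223
```

```bash
python3 cap.py 8 side
```

```text
9.35 [0.5264 0.3655 0.1929] [[0.087, 0.996, 0.001], [0.996, -0.087, 0.001], [0.001, 0.001, -1.0]] [-1.33 -1.48  5.27] 0.2230534613462867
```

Call:
play_rows:
  fingers: [255,200,150,100,50,0,0,0,0,0,0,0]
  linear:
    - [0,0,-1]
    - [0,0,-1]
    - [0,0,-1]
    - [0,0,-1]
    - [0,0,-1]
    - [0,0,-1]
    - [0,0,-1]
    - [0,0,-1]
    - [0,0,-1]
    - [0,0,-1]
    - [0,0,-1]
    - [0,0,-1]
  rot:
    - [0,0,0]
    - [0,0,0]
    - [0,0,0]
    - [0,0,0]
    - [0,0,0]
    - [0,0,0]
    - [0,0,0]
    - [0,0,0]
    - [0,0,0]
    - [0,0,0]
    - [0,0,0]
    - [0,0,0]

```text
time_s: 10.6
position: [0.526, 0.3653, 0.1926]
tcp_rot: [[0.087, 0.996, 0.0], [0.996, -0.087, 0.0], [0.0, 0.0, -1.0]]
force: [0.1, 0.7, -0.3]
opening: 0.982
```

```bash
python3 cap.py 9 side scene wrist; python3 - <<'E'
import cv2
cv2.imwrite("pics/z9.png",cv2.resize(cv2.imread("pics/side9.png")[60:220,180:340],None,fx=3.5,fy=3.5))
E
```

```text
10.7 [0.526  0.3653 0.1926] [[0.087, 0.996, 0.0], [0.996, -0.087, 0.0], [0.0, 0.0, -1.0]] [-0.74  0.38  0.58] 0.9934192596775128
```

View pics/z9.png

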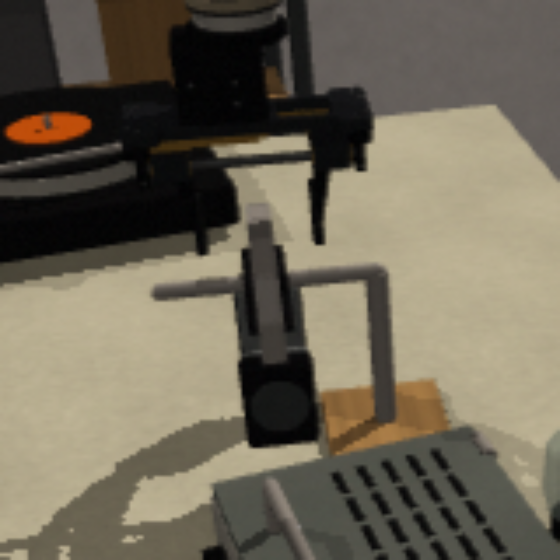

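View pics/wrist9.png

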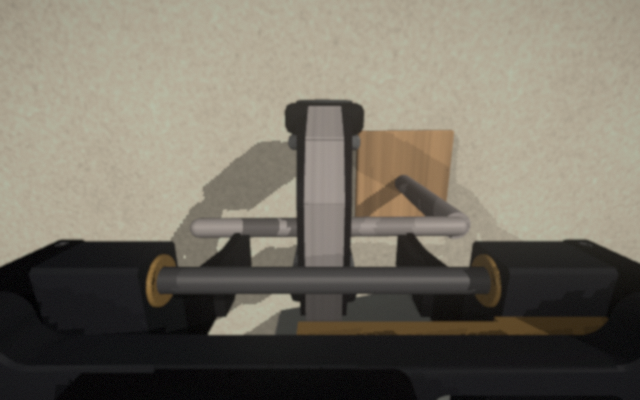

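Call:
play_rows:
  fingers: [0,0,0,0,0,0,0,0,0,0,0,0,0,0,0,0,0]
  linear:
    - [0,0,-10]
    - [0,0,-30]
    - [0,0,-55]
    - [0,0,-85]
    - [0,0,-110]
    - [-20,0,-125]
    - [-50,0,-130]
    - [-80,0,-130]
    - [-115,0,-130]
    - [-150,-1,-130]
    - [-185,-1,-130]
    - [-220,-1,-120]
    - [-255,-2,-100]
    - [-280,-2,-70]
    - [-295,-2,-40]
    - [-301,-2,-10]
    - [-301,-2,-10]
  rot:
    - [0,0,0]
    - [0,0,0]
    - [0,0,0]
    - [0,0,0]
    - [0,0,0]
    - [0,0,0]
    - [0,0,-2]
    - [0,0,-4]
    - [0,0,-6]
    - [0,0,-8]
    - [0,0,-10]
    - [0,0,-10.5]
    - [0,0,-10.5]
    - [0,0,-10.5]
    - [0,0,-10.5]
    - [0,0,-10.5]
    - [0,0,-10.5]

```text
time_s: 12.45
position: [0.4952, 0.0648, 0.2001]
tcp_rot: [[-0.094, 0.996, -0.008], [0.996, 0.094, 0.001], [0.001, -0.008, -1.0]]
force: [-0.5, 0.7, 0.0]
opening: 1.004
```

```bash
python3 cap.py 10 side wrist;  python3 - <<'E'
import cv2
cv2.imwrite("pics/z10.png",cv2.resize(cv2.imread("pics/side10.png")[80:290,200:380],None,fx=2.8,fy=2.8))
E
```

```text
12.5 [0.4969 0.0653 0.202 ] [[-0.095, 0.996, -0.003], [0.996, 0.095, 0.0], [0.001, -0.003, -1.0]] [0.6  0.4  0.16] 1.001915515599601
```

View pics/z10.png

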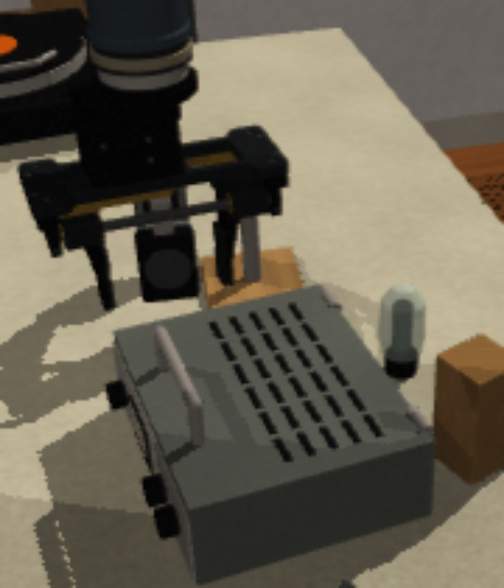

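View pics/wrist10.png

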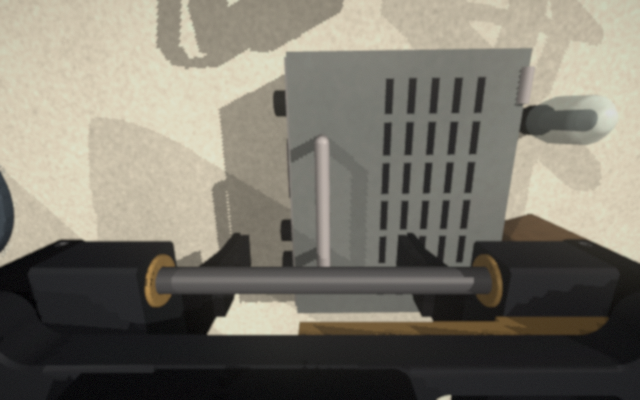

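Call:
play_rows:
  fingers: [0,0,0,0,0,0,255,255,255,255,255,255,255,255,255,255,255,255,255,255]
  linear:
    - [0,0,20]
    - [0,0,45]
    - [0,0,70]
    - [0,0,88]
    - [0,0,96]
    - [0,0,97]
    - [0,0,97]
    - [0,0,97]
    - [0,0,97]
    - [0,0,97]
    - [0,0,97]
    - [0,0,97]
    - [0,0,97]
    - [0,0,97]
    - [0,0,97]
    - [0,0,97]
    - [0,0,97]
    - [0,0,97]
    - [0,0,97]
    - [0,0,97]
  rot:
    - [0,0,0]
    - [0,0,0]
    - [0,0,0]
    - [0,0,0]
    - [0,0,0]
    - [0,0,0]
    - [0,0,0]
    - [0,0,0]
    - [0,0,0]
    - [0,0,0]
    - [0,0,0]
    - [0,0,0]
    - [0,0,0]
    - [0,0,0]
    - [0,0,0]
    - [0,0,0]
    - [0,0,0]
    - [0,0,0]
    - [0,0,0]
    - [0,0,0]

```text
time_s: 14.55
position: [0.4958, 0.0655, 0.1053]
tcp_rot: [[-0.097, 0.995, -0.004], [0.995, 0.097, -0.0], [0.0, -0.004, -1.0]]
force: [-4.9, -1.5, 3.0]
opening: 0.128
```

```bash
python3 cap.py 11 side;  python3 - <<'E'
import cv2
cv2.imwrite("pics/z11.png",cv2.resize(cv2.imread("pics/side11.png")[80:290,200:380],None,fx=2.8,fy=2.8))
import numpy as np
r=184.8;a0=np.radians(13.13)
for d in range(0,41,4):
    a=a0+np.radians(d);print(d,(180-r*np.cos(a)).round(1),(r*np.sin(a)-42).round(1))
E
```

```text
14.55 [0.4958 0.0655 0.1053] [[-0.097, 0.995, -0.004], [0.995, 0.097, -0.0], [0.0, -0.004, -1.0]] [-4.94 -1.52  3.03] 0.1280648826380994
0 0.0 -0.0
4 3.4 12.4
8 7.6 24.6
12 12.7 36.5
16 18.6 48.0
20 25.2 59.0
24 32.7 69.5
28 40.8 79.6
32 49.6 89.0
36 59.1 97.7
40 69.1 105.8
```

View pics/z11.png

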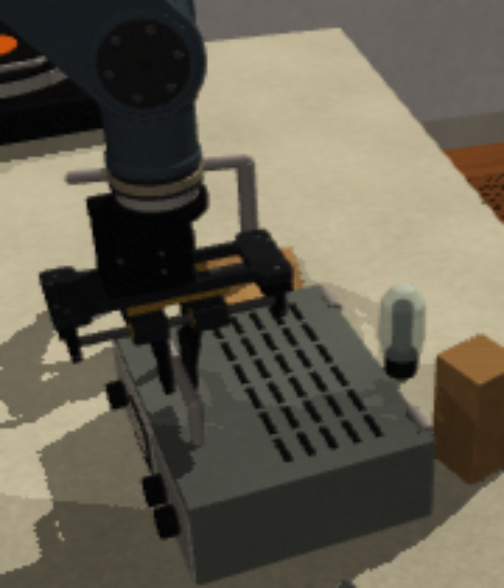

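Call:
play_rows:
  fingers: [255,255,255,255,255,255,255,255,255,255,255,255]
  linear:
    - [0,-1,-2]
    - [0,-1,-6]
    - [0,1,-12]
    - [0,3,-19]
    - [0,6,-25]
    - [0,8,-31]
    - [0,11,-37]
    - [0,14,-42]
    - [0,17,-48]
    - [0,20,-54]
    - [0,23,-59]
    - [0,23,-59]
  rot:
    - [0,0,0]
    - [0,0,0]
    - [0,0,0]
    - [0,0,0]
    - [0,0,0]
    - [0,0,0]
    - [0,0,0]
    - [0,0,0]
    - [0,0,0]
    - [0,0,0]
    - [0,0,0]
    - [0,0,0]

```text
time_s: 15.8
position: [0.5203, 0.0681, 0.1653]
tcp_rot: [[-0.096, 0.995, -0.001], [0.995, 0.096, 0.0], [0.0, -0.001, -1.0]]
force: [-5.0, 0.5, -1.2]
opening: 0.127
```

```bash
python3 cap.py 12 side;  python3 - <<'E'
import cv2
cv2.imwrite("pics/z12.png",cv2.resize(cv2.imread("pics/side12.png")[80:290,200:380],None,fx=2.8,fy=2.8))
E
```

```text
15.8 [0.5203 0.0681 0.1653] [[-0.096, 0.995, -0.001], [0.995, 0.096, 0.0], [0.0, -0.001, -1.0]] [-5.05  0.51 -1.17] 0.1271138942304522
```

View pics/z12.png

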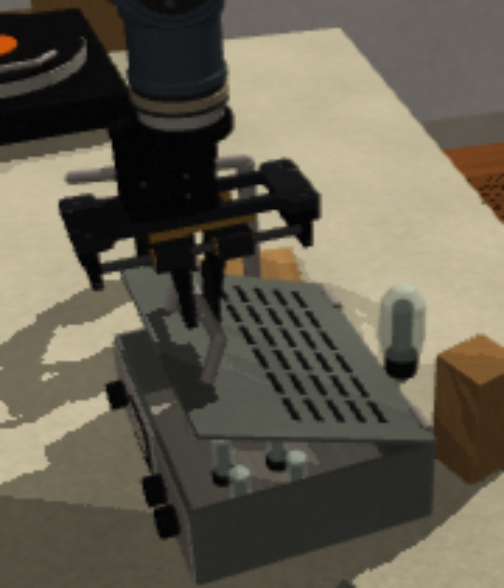

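Call:
play_rows:
  fingers: [255,255,255,255,255,255,255,255,255,255,255,255,255,255,255]
  linear:
    - [0,2,-3]
    - [0,5,-7]
    - [0,9,-12]
    - [0,13,-17]
    - [0,17,-21]
    - [0,21,-26]
    - [0,25,-30]
    - [0,30,-35]
    - [0,34,-39]
    - [0,39,-43]
    - [0,43,-46]
    - [0,44,-47]
    - [0,44,-47]
    - [0,44,-47]
    - [0,44,-47]
  rot:
    - [0,0,0]
    - [0,0,0]
    - [0,0,0]
    - [0,0,0]
    - [0,0,0]
    - [0,0,0]
    - [0,0,0]
    - [0,0,0]
    - [0,0,0]
    - [0,0,0]
    - [0,0,0]
    - [0,0,0]
    - [0,0,0]
    - [0,0,0]
    - [0,0,0]

```text
time_s: 17.35
position: [0.5622, 0.0726, 0.213]
tcp_rot: [[-0.096, 0.995, -0.005], [0.995, 0.096, 0.001], [0.001, -0.005, -1.0]]
force: [-10.4, 1.9, 8.9]
opening: 0.126
```

```bash
python3 cap.py 13 scene side;  python3 - <<'E'
import cv2
cv2.imwrite("pics/z13.png",cv2.resize(cv2.imread("pics/side13.png")[80:290,200:380],None,fx=2.8,fy=2.8))
E
```

```text
17.4 [0.5622 0.0726 0.2131] [[-0.096, 0.995, -0.005], [0.995, 0.096, 0.001], [0.001, -0.005, -1.0]] [-10.17   0.94   8.23] 0.12574017714589925
```

View pics/z13.png

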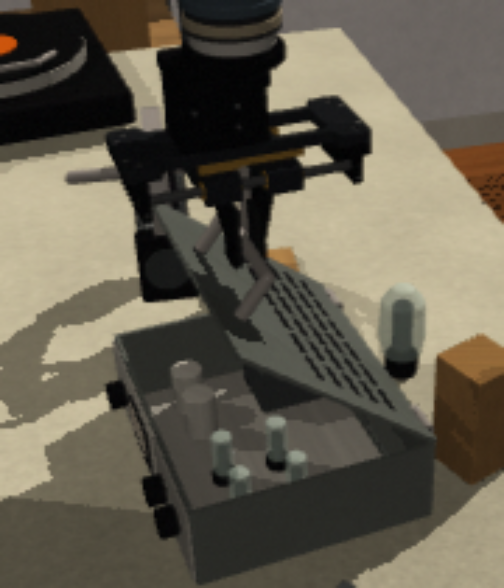

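View pics/scene13.png

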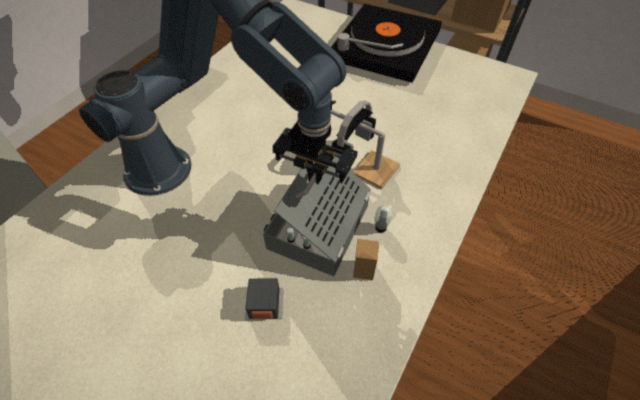

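Call:
play_rows:
  fingers: [255,255,255,255,255,255,255]
  linear:
    - [0,-1,-1]
    - [0,-1.5,-2]
    - [0,-1.5,-2]
    - [0,-1.5,-2]
    - [0,-1.5,-2]
    - [0,-1.5,-2]
    - [0,-1.5,-2]
  rot:
    - [0,0,0]
    - [0,0,0]
    - [0,0,0]
    - [0,0,0]
    - [0,0,0]
    - [0,0,0]
    - [0,0,0]

```text
time_s: 18.15
position: [0.563, 0.0726, 0.2138]
tcp_rot: [[-0.096, 0.995, -0.0], [0.995, 0.096, 0.001], [0.001, -0.0, -1.0]]
force: [-3.7, 4.5, -1.2]
opening: 0.132
```

```bash
python3 cap.py 14 scene side;  python3 - <<'E'
import cv2
from geo import *
cv2.imwrite("pics/z14.png",cv2.resize(cv2.imread("pics/side14.png")[80:290,200:380],None,fx=2.8,fy=2.8))
cv2.imwrite("pics/z14c.png",cv2.resize(cv2.imread("pics/scene14.png")[90:280,250:420],None,fx=3,fy=3))
a=np.radians(5.6);ex=np.array([np.cos(a),np.sin(a),0]);ey=np.array([-np.sin(a),np.cos(a),0])
h=np.array([.6755,.0835,.0805])
f=200
for n,x0,y0,k in [("side14",200,80,2.8),("scene14",250,90,3)]:
  c=ld(n);F=200/np.tan(np.radians(c['vfov']/2));T=c['camera_from_world']
  for deg in [36,40,44]:
    t=np.radians(deg);out=[]
    for y in (.13,-.13):
      P=h+ey*y-ex*.21*np.cos(t)+np.array([0,0,.21*np.sin(t)])+.004*(ex*np.sin(t)+np.array([0,0,np.cos(t)]))
      q=T[:3,:3]@P+T[:3,3];u=F*q[0]/q[2]+c['cx'];v=F*q[1]/q[2]+c['cy'];out.append(((u-x0)*k,(v-y0)*k))
    print(n,deg,np.round(out,0).tolist())
E
```

```text
18.2 [0.563  0.0726 0.2138] [[-0.096, 0.995, -0.0], [0.995, 0.096, 0.001], [0.001, -0.0, -1.0]] [-3.82  3.08 -0.49] 0.12881535366182953
side14 36 [[143.0, 207.0], [228.0, 369.0]]
side14 40 [[152.0, 194.0], [239.0, 354.0]]
side14 44 [[161.0, 181.0], [252.0, 338.0]]
scene14 36 [[202.0, 153.0], [65.0, 362.0]]
scene14 40 [[211.0, 147.0], [74.0, 358.0]]
scene14 44 [[221.0, 142.0], [84.0, 354.0]]
```

View pics/z14.png

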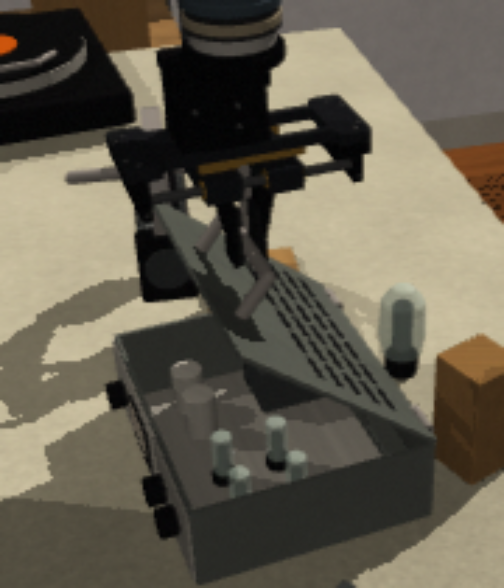

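View pics/z14c.png

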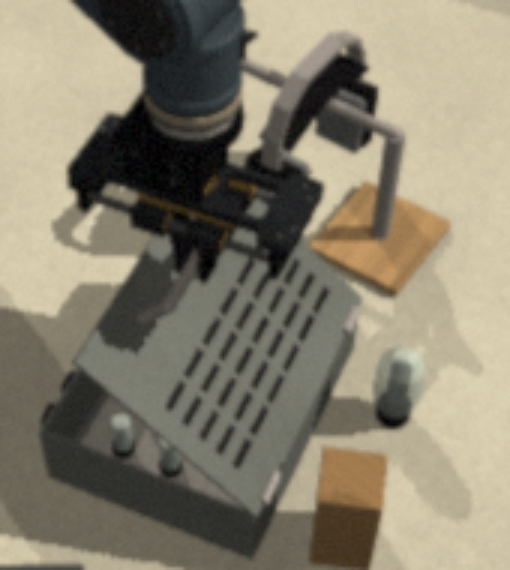

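```bash
python3 -c "
from rig import bot
s=bot.read_state();print(s['force'],s['qvel'].round(2),s['opening']);print(bot.hand_in())"
```

```text
[-4.48959302  3.14463655  0.13868301] [ 0.03 -0.   -0.05 -0.03 -0.06 -0.02] 0.1267651342062417
the job is handed in; nothing more can be done
None
```

I hung the headphones by their strap over the stand's bar and let go of them. Then I lifted the cover by its handle to about 40° and handed the job in at about 18 s with the gripper still holding it.

- **Headphones:** the last pictures show them hanging upright on the bar, clear of the gripper and the cover. The force reading fell to about zero after release.
- **Cover angle:** the tool had risen along an arc matching about 40°. The visible near front corner of the cover sat within a few pixels of where 39–40° would put it in both views.
- **Grip:** the fingers were stopped on the handle at about 11 mm. The force at hand-in was about 5 N, after I eased off an inward push of about 13 N, and the joints were practically still.
- **Bystanders:** transformer, valve and carton look unmoved in the pictures; I did not measure their positions.

No check failed. The bar's sideways position differed by about 4 mm between views, so I used a value in between. That is well within the 40 mm tolerance.

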